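# Reset the stay of a balance's draught flap

## Task

The front flap of the weighing cabinet is propped wide open, its stay bar held loosely by the pin standing in the bar's long slot. Lift the bar clear of the pin by its knob, swing the flap in, and drop the middle one of the three round holes over the pin so that the bar lies flat on its rest plate, then let go. The pin's exact place must be found by feel: never force the bar against the pin or the plate (keep well under 30 N), do not let the flap slam, and leave the weights and other things where they are.

Things in the scene. Friction and masses are not known exactly. Their poses are not given: they have to be found in the camera images.
- shield: weighing cabinet: balance in a clear draught shield, aluminium frame, 260 x 270 mm, flat roof 200 mm above the table; fixed. Origin: centre of its underside, z up; its front, with the flap, faces its own -x. In this frame the flap's upright hinge axis is at x -125, y +110 mm; the rear housing reaches x +167 mm and is 170 mm high
- flap (a joint): opening angle of the front flap (rad): 0 shut, grows as the flap swings outwards, about 0.91 at the start. The flap turns freely with light friction and stays where it is left. At angle A the stay's pivot stands, in the shield's frame, at x = -125 - 170 sin A, y = 110 - 170 cos A mm
- stay: steel stay bar, 250 x 24 x 5 mm, about 0.2 kg, hinged to the flap's top: swings sideways, can be lifted at the far end, falls by its weight. Origin: on the pivot, on the underside; x along the bar towards the knob, z up. From the pivot: round holes 10 mm wide at 78, 110, 142 mm, slot 36 x 11 mm from 159 to 195 mm, knob at 215 mm. Lying flat, its underside is 206 mm above the table
- knob (a point): centre of the upright round knob on the stay, 18 mm across and 32 mm tall (16 mm above and below this point); 215 mm from the pivot; its foot stands on the bar. The bar is lifted by it; held between two fingers the knob can still turn. A light grip (about 20 N) is enough; a hard one resists the bar's tilting and is felt as a few newtons up or down
- mid_hole (a point): centre of the middle round hole, on the bar's underside, 110 mm from the pivot. While the bar rests on the pin's top close to this hole, its knob stands some 19 to 25 mm higher than when the bar lies flat
- slot_mid (a point): centre of the long slot, on the bar's underside, 177 mm from the pivot
- rest: aluminium rest plate on the roof's front edge, 66 (x) x 50 (y) x 6 mm, fixed, axes as the shield's. Origin: centre of its underside, in the shield's frame at x -85, y -25, z 200 mm. Its upright steel pin, 8 mm across, flat-topped, stands 11 mm above the plate, clamped in a groove along x at y = 0, anywhere from x -11 to +11 mm (not measured: find it by feel). The seated bar lies flat on the plate
- weight_roof: steel knob weight standing on the cabinet's roof, 28 mm across, 46 mm tall; origin at its underside; to be left alone
- weight_front: steel knob weight on the table beside the cabinet, on its -y side, 36 mm across, 60 mm tall; origin at its underside; to be left alone
- weight_side: steel knob weight on the table beside the cabinet, on its +y side, 30 mm across, 50 mm tall; origin at its underside; to be left alone
- brush: small dusting brush lying on the table, 150 mm long; origin at its underside; to be left alone
- dish: small glass dish, 70 mm across; origin at its underside; to be left alone
- eraser: plastic block, 60 x 30 x 20 mm; origin at its underside; to be left alone
- jar: closed jar, 56 mm across, 70 mm tall; origin at its underside; to be left alone

How it is judged (in metres and radians):
On the way:
1. the stay is lifted clear of the pin: the slot's centre stands more than 13 mm above the rest plate (z of slot_mid in the frame of rest above 0.019 m), for 0.1 s.
At the end, for the whole second after the job is handed in: The middle round hole is over the pin (hole centre within 13.5 mm along and 4 mm across of the rest plate's centre, where only a bar with the pin in that hole can lie low), the bar's underside within 3 mm of the rest plate, at rest and released (x of mid_hole in the frame of rest between -0.0135 and 0.0135 m and y of mid_hole in the frame of rest between -0.004 and 0.004 m and z of mid_hole in the frame of rest below 0.009 m and linear speed of stay below 0.01 m/s and contact force between the fingers and stay below 0.1 N); the robot touches nothing.
It fails at once if the stay is forced against the pin or its plate (over 30 N) (contact force between stay and rest above 30 N).
It fails at once if the flap slams (faster than 1.5 rad/s) (velocity of joint flap above 1.5 rad/s or velocity of joint flap below -1.5 rad/s).
It fails at once if a bystander is moved more than 20 mm (distance of any of weight_roof, weight_front, weight_side, brush, dish, eraser, jar from where it was at the start of the episode above 0.02 m).
It also fails if it takes over 64 s, if anything falls off the work surface, if the arm or the gripper's body presses on something with over 40 N, if the wrist force passes 120 N, or if a joint passes its speed limit or range.

## Robot

A 6-joint arm with a two-finger parallel gripper is mounted at the origin on the work surface. World frame = base frame: x ahead of the robot, y to its left, z up, the work surface at z = 0. Lengths are in mm, angles in rad, forces in N, time in s.
With the tool pointing down it reaches from about 350 to 875 mm from the base axis. Payload 4.2 kg.
Tool frame: the origin (TCP) lies between the finger pads; the fingertips stand 11 mm ahead of it and the grasp point (between the pads) lies 8 mm behind it; z points along the fingers, y is the direction in which the jaws open and shut (so a half turn about z gives the same grasp; the last joint's range is limited). The gripper opens to 85 mm and grips with 20 to 120 N. Pads are 22 mm wide; open, the fingers measure 114 mm over their backs; the gripper's body (76 mm by 85 mm) begins 54 mm behind the grasp point. The pads swing forward as they close: fully open they stand 13 mm farther back than shut.
Start: joints at [-0.919, 0.385, 0.008, 0, -1.194, -0.259], TCP at [239.249, -577.373, 205.512] pointing down, gripper open.
Joint ranges: [-3.14, 3.14], [-1.21, 2.06], [-1.07, 1.41], [-3.16, 2.05], [-2.99, -0.16], [-3.1, 3.1]. Speed limits (rad/s): [2.79, 2.79, 3.14, 3.14, 3.14, 3.14].

## Interface

Orientations are given as a unit quaternion [x, y, z, w].
In Python, from bench import * gives the robot as it stands.
- The arm moves only by the tool servo_tool, never from a script. Its argument "rows" is a list of rows, each a list of 7 numbers: the opening, from 0 (shut) to 1 (fully open), then the shift along the tool's x, y, z in cm, then the turn, a rotation vector about the tool's x, y, z in degrees. A call has 1 to 12 rows; each row shifts and turns the commanded pose from where the row before left it, along the tool's axes as they then stand; what a row does not reach is not made up. A row lasts 1/10 s, in which the tool goes at most 50 mm and 8.59 degrees, less where a joint would pass 70% of its speed; a pose out of reach is approached as far as the arm can. A call is refused whole if a number of a shift passes 5 or a number of a turn 8.59, either way. A call with a gripper value outside its range is refused whole. The fingers move at their own pace and stop on an object; the grip force is fixed at half the most. Time passes only in rows, so rows that do not move let the fingers close. It gives the time, the measured TCP pose, the force and the opening at its end, in the units of the state.
- read_state(): the state, without advancing time (a new reading comes with each control period).
- get_image(name): name is "scene" or "top"; returns a dict with "image" (384x512x3 uint8, red, green, blue), "mtx" (3x3 intrinsics, pixels), "extrinsics" (4x4, takes a point from camera to world coordinates). Camera axes: x right, y up, looking along -z (the intrinsics and any distortion apply to the point x, -y, -z); pixel columns grow to the right and rows downward; lengths in mm; the calibration is good to about 2 mm. A picture is of the moment at which its call begins. There is no depth.
- job_done(): hands the job in, once; it reports no verdict.
The state is a dict: "clock": time; "joints": joint angles; "joint_vel": joint speeds; "joint_efforts": joint torques, N m; "position": TCP position; "ee_rot": TCP orientation; "contact_force": force on the tool from outside, world axes, zero at the start; "wrist_torque": the same for the moment, N m; "gripper_width": finger opening in mm.
Only numpy, scipy, OpenCV 4.12 (cv2) and the standard library are available. Lean on these libraries where they do the work, as an engineer would, in place of code of your own. Each camera call takes 0.05 s, during which the arm holds its last target. There are 200 camera calls.

## Working session

There is one attempt and no reset: what is moved stays moved. The work goes in short steps, Python scripts to look and compute and a tool call to move; the robot and the scene stay as the last step left them, time stands still between calls to the robot, and variables do not carry over. Pictures are saved under pics/ and viewed, about 8 in all and at most 12, crops included, and the job is handed in when it is done.

Besides the shell and the picture viewer there is one more tool, called after "Request:" as name(argument=value, ...), one argument or row to a line, values as JSON. servo_tool: Moves the arm, as the interface text tells. Its arguments: {"type":"object","properties":{"rows":{"type":"array","items":{"type":"array","items":{"type":"number"}}}},"required":["rows"]}

```bash
mkdir -p pics; python3 - <<'E'
from bench import *
import cv2,numpy as np
s=read_state();print(s)
for n in("scene","top"):
    d=get_image(n);cv2.imwrite(f"pics/{n}0.png",d["image"][:,:,::-1]);np.savez(f"{n}0.npz",**d)
    print(n,np.round(d["mtx"],1).tolist(),np.round(d["extrinsics"],3).tolist(),[k for k in d])
a=cv2.imread("pics/scene0.png");b=cv2.imread("pics/top0.png")
E
```

```text
{'clock': 0.0, 'joints': array([-9.19414547e-01,  3.85555272e-01,  6.63474313e-03, -5.04260158e-04,
       -1.19398179e+00, -2.58572858e-01]), 'joint_vel': array([-0.00055603,  0.00037012, -0.00078678,  0.00022411,  0.0003197 ,
        0.00022925]), 'joint_efforts': array([-5.99032546e-06, -3.92287624e+01,  1.88404244e+01,  4.18621302e+00,
       -4.56668698e-03, -3.53432441e-06]), 'position': array([ 239.00182647, -576.81329806,  204.42511703]), 'ee_rot': array([-1.95052840e-01,  9.80792142e-01,  1.04885708e-03, -2.52227455e-04]), 'contact_force': array([-0.83767996, -0.07350561, -0.50876849]), 'wrist_torque': array([-0.02069617, -0.01665354, -0.01216576]), 'gripper_width': 85.51346636086465}
scene [[498.6, 0.0, 252.6], [0.0, 498.6, 188.9], [0.0, 0.0, 1.0]] [[-0.085, -0.642, 0.762, 1608.452], [0.996, -0.055, 0.064, 85.631], [0.0, 0.765, 0.645, 1030.795], [0.0, 0.0, 0.0, 1.0]] ['image', 'mtx', 'extrinsics']
top [[397.1, 0.0, 253.1], [0.0, 397.1, 184.5], [0.0, 0.0, 1.0]] [[-0.006, 0.992, -0.127, 398.965], [-1.0, -0.006, 0.006, -15.672], [0.006, 0.127, 0.992, 1486.547], [0.0, 0.0, 0.0, 1.0]] ['image', 'mtx', 'extrinsics']
```

View pics/scene0.png

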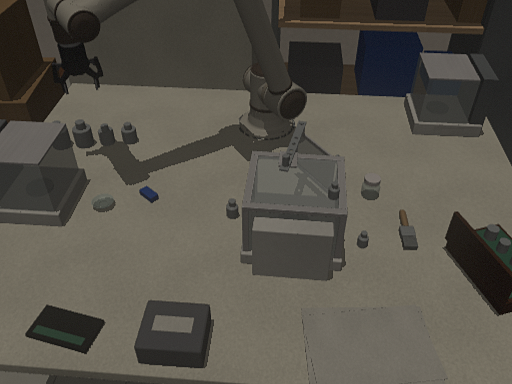

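View pics/top0.png

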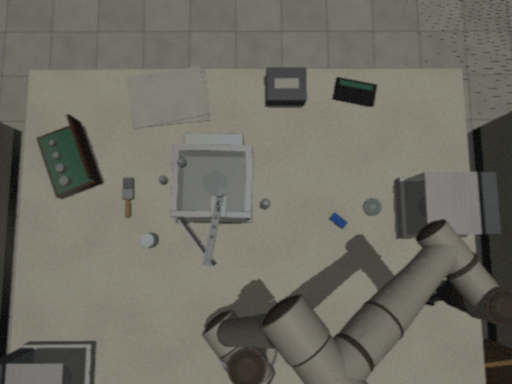

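The pictures show the cabinet at top px (212,183) with its front towards the robot, the flap swung out from (180,220) to (208,262), and the bar running from there to the knob near (215,200). I'll enlarge this area.

```bash
python3 - <<'E'
import cv2,numpy as np
a=cv2.imread("pics/scene0.png")[110:220,230:360];b=cv2.imread("pics/top0.png")[130:275,160:270]
f=lambda i,k:cv2.resize(np.clip(255*(i/255.)**.6,0,255).astype('uint8'),None,fx=k,fy=k,interpolation=cv2.INTER_CUBIC)
a=f(a,3.4);b=f(b,3.4)
h=max(a.shape[0],b.shape[0]);c=np.zeros((h,a.shape[1]+b.shape[1],3),'uint8');c[:a.shape[0],:a.shape[1]]=a;c[:b.shape[0],a.shape[1]:]=b
print(a.shape,b.shape);cv2.imwrite("pics/crop1.png",c[:600,:])
E
```

```text
(374, 442, 3) (493, 374, 3)
```

View pics/crop1.png

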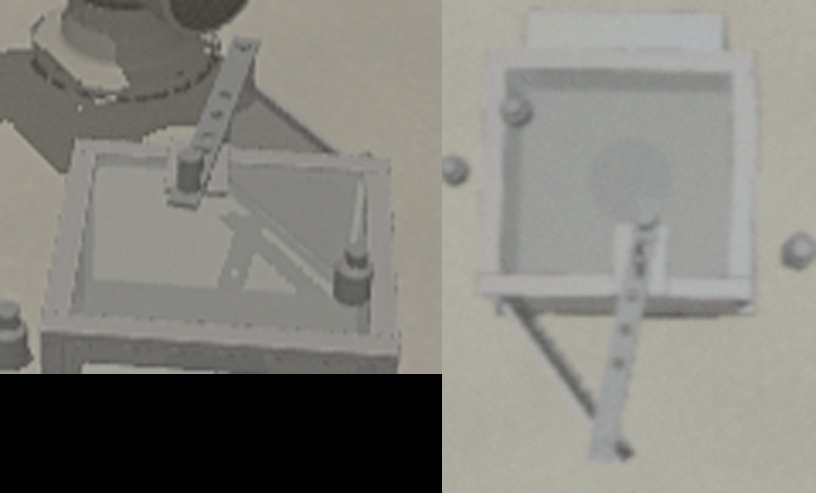

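The crop shows in the top view (right half) the roof corners near (484,52), (755,52), (478,293) and (755,300), the knob top at (647,210), the round holes at (629,294), (625,328) and (618,364), and the rest plate around (640,258). In the scene view (left half) the knob top is at (191,155), with holes at (208,141), (216,115) and (225,95).

```bash
cat > h.py <<'E'
import numpy as np
from bench import *
def ray(d,u,v):
    K=d["mtx"];E=d["extrinsics"]
    r=np.array([(u-K[0,2])/K[0,0],-(v-K[1,2])/K[1,1],-1.]);return E[:3,3],E[:3,:3]@r
def onz(d,u,v,z):
    o,r=ray(d,u,v);return o+r*(z-o[2])/r[2]
def tri(a,b):
    A=np.zeros((3,3));y=np.zeros(3)
    for o,r in(a,b):
        r=r/np.linalg.norm(r);P=np.eye(3)-np.outer(r,r);A+=P;y+=P@o
    return np.linalg.solve(A,y)
def proj(d,p):
    E=d["extrinsics"];c=E[:3,:3].T@(np.asarray(p)-E[:3,3]);K=d["mtx"]
    return np.array([K[0,0]*c[0]/-c[2]+K[0,2],-K[1,1]*c[1]/-c[2]+K[1,2]])
E
python3 - <<'E'
from h import *
import cv2
T=np.load("top0.npz");S=np.load("scene0.npz")
t=lambda x,y:((x-442)/3.4+160-.35,y/3.4+130-.35)
s=lambda x,y:(x/3.4+230-.35,y/3.4+110-.35)
for n,p in dict(TL=(484,52),TR=(755,52),BL=(478,293),BR=(755,300),BRin=(752,278)).items(): print(n,onz(T,*t(*p),200).round(1))
for n,p in dict(TLs=(78,143),TRs=(388,160),BLs=(43,325),BRs=(400,350)).items(): print(n,onz(S,*s(*p),200).round(1))
print("knobtop T",onz(T,*t(647,210),243).round(1),"S",onz(S,*s(191,155),243).round(1))
for p,q in zip([(629,294),(625,328),(618,364)],[(208,141),(216,115),(225,95)]):
    print(onz(T,*t(*p),211).round(1),onz(S,*s(*q),211).round(1),tri(ray(T,*t(*p)),ray(S,*s(*q))).round(1))
for n,p in dict(w=(515,105)).items(): print("wroof top",onz(T,*t(*p),246).round(1))
E
```

```text
TL [696.9 243.5 200. ]
TR [695.6 -19.9 200. ]
BL [463.1 244.6 200. ]
BR [454.9 -18.5 200. ]
BRin [475.8 -15.8 200. ]
TLs [463.6 -11.1 200. ]
TRs [465.6 245.2 200. ]
BLs [691.7 -17.5 200. ]
BRs [696.5 241.2 200. ]
knobtop T [536.7  81.1 243. ] S [531.3  83.5 243. ]
[460.8 100.2 211. ] [466.9  96.7 211. ] [461.   98.7 207.1]
[428.9 103.8 211. ] [429.  102.4 211. ] [428.9 103.1 211.1]
[395.4 110.2 211. ] [398.5 109.4 211. ] [395.4 109.9 209. ]
wroof top [635.7 204.4 246. ]
```

Request:
servo_tool(
  rows=[
    [0.5,0,0,-5,0,0,7.5],
    [0.5,0,0,-5,0,0,7.5],
    [0.5,0,0,-4,0,0,7.5],
    [0.5,-2,4.5,0,0,0,0],
    [0.5,-2,4.5,0,0,0,0],
    [0.5,-2,4.5,0,0,0,0],
    [0.5,-2,4.5,0,0,0,0],
    [0.5,-2,4.5,0,0,0,0],
    [0.5,-2,4.5,0,0,0,0],
    [0.5,-2,4.5,0,0,0,0],
    [0.5,-2,4.5,0,0,0,0],
    [0.5,-2,4.5,0,0,0,0],
  ],
)

```text
clock: 1.3
position: [419.2, -170.3, 345.4]
ee_rot: [-0.0, 1.0, 0.0, -0.0]
contact_force: [1.5, -0.4, -0.1]
gripper_width: 43.1
```

Request:
servo_tool(
  rows=[
    [0.5,-1.9,4.2,0,0,0,0],
    [0.5,-1.9,4.2,0,0,0,0],
    [0.5,-1.9,4.2,0,0,0,0],
    [0.5,-1.9,4.2,0,0,0,0],
    [0.5,-1.9,4.2,0,0,0,0],
    [0.5,-1.9,4.2,0,0,0,0],
    [0.5,0,0,0,0,0,0],
    [0.5,0,0,0,0,0,0],
  ],
)

```text
clock: 2.1
position: [533.1, 80.5, 344.4]
ee_rot: [-0.001, 1.0, -0.0, -0.001]
contact_force: [-0.6, 0.1, 0.2]
gripper_width: 42.7
```

Request:
servo_tool(
  rows=[
    [0.5,0,0.15,4,0,0,0],
    [0.5,0,0,4,0,0,0],
    [0.5,0,0,0.2,0,0,0],
    [0.5,0,0,0,0,0,0],
  ],
)

```text
clock: 2.5
position: [533.2, 79.9, 264.3]
ee_rot: [0.0, 1.0, -0.001, 0.0]
contact_force: [1.3, 0.4, 0.1]
gripper_width: 42.6
```

```bash
python3 - <<'E'
from h import *
import cv2
f=lambda i,k:cv2.resize(np.clip(255*(i/255.)**.6,0,255).astype('uint8'),None,fx=k,fy=k,interpolation=cv2.INTER_CUBIC)
print(read_state()["position"],read_state()["contact_force"])
S=get_image("scene");T=get_image("top")
a=f(S["image"][120:180,260:340,::-1],6);b=f(T["image"][180:270,185:250,::-1],4.9)
c=np.zeros((441,480+b.shape[1],3),'uint8');c[:a.shape[0],:480]=a;c[:441,480:]=b[:441]
cv2.imwrite("pics/c2.png",c)
p=read_state()["position"]
print(proj(S,p+[0,0,-11]),proj(S,[533,82,243]),proj(T,[533,82,243]))
E
```

```text
[533.22549249  79.91667337 264.32612454] [1.27756086 0.35695417 0.12253637]
[284.9802232  152.14837094] [285.2558014  155.59239638] [219.6615246  192.60031382]
```

View pics/c2.png

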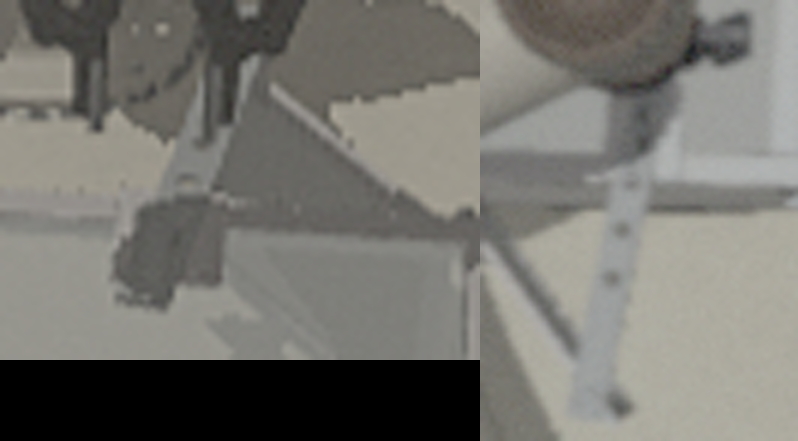

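Request:
servo_tool(
  rows=[
    [0.5,0,0.15,1.5,0,0,0],
    [0.5,0,0,1.5,0,0,0],
    [0.5,0,0,0.3,0,0,0],
    [0.4,0,0,0,0,0,0],
    [0.4,0,0,0,0,0,0],
  ],
)

```text
clock: 3.1
position: [534.1, 82.8, 232.2]
ee_rot: [-0.0, 1.0, 0.0, 0.001]
contact_force: [0.1, -1.2, 0.1]
gripper_width: 34.2
```

```bash
python3 - <<'E'
from h import *
import cv2
f=lambda i,k:cv2.resize(np.clip(255*(i/255.)**.5,0,255).astype('uint8'),None,fx=k,fy=k,interpolation=cv2.INTER_CUBIC)
p=read_state()["position"];print(p,read_state()["contact_force"])
S=get_image("scene")
cv2.imwrite("pics/c3.png",f(S["image"][100:175,255:330,::-1],7.5))
print(proj(S,p+[0,0,-11]),proj(S,p+[0,0,-8-11+11]),[proj(S,p+[0,y,-11]) for y in(-20,20)])
E
```

```text
[534.13069052  82.82033197 232.23731925] [ 0.06327765 -1.16615828  0.11424784]
[285.20128227 162.39383758] [285.24887078 161.50119076] [array([277.76433261, 162.01184034]), array([292.6525222 , 162.77656884])]
```

View pics/c3.png

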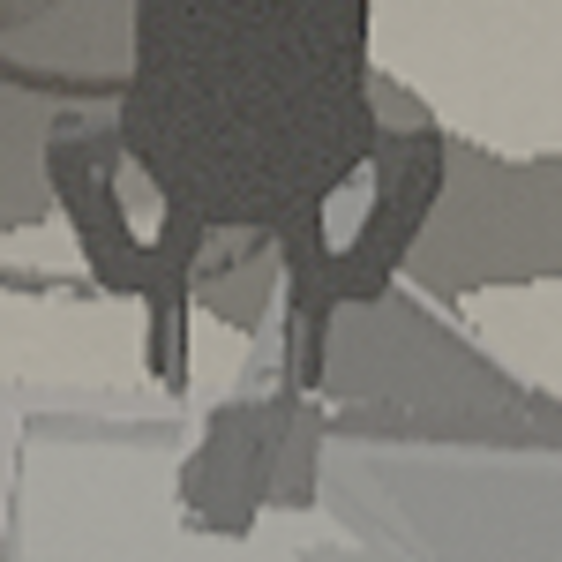

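The tips show at crop px (172,390) and (305,390), about 10 px higher than the pose predicts, with the knob below them near (233,417). I'll check this against the start picture.

```bash
python3 - <<'E'
from h import *
import cv2
S=np.load("scene0.npz");T=np.load("top0.npz")
p=np.array([239.2,-577,205]);y=np.array([-.383,.924,0])
for z in(-11,2,62,100): print(z,[proj(S,p+y*k+[0,0,z]).round(1) for k in(-50,0,50)],proj(T,p+[0,0,z]).round(1))
print(proj(S,[0,0,0]),proj(T,[0,0,0]),proj(T,[0,0,300]))
f=lambda i,k:cv2.resize(np.clip(255*(i/255.)**.5,0,255).astype('uint8'),None,fx=k,fy=k,interpolation=cv2.INTER_CUBIC)
a=f(S["image"][30:100,40:120,::-1],5);b=f(T["image"][270:320,410:490,::-1],5)
cv2.imwrite("pics/c4.png",np.vstack([a,b]))
E
```

```text
-11 [array([ 69.5, 106.6]), array([ 85.4, 104.2]), array([101.1, 101.8])] [427.4 284.7]
2 [array([ 68.5, 103.1]), array([ 84.6, 100.7]), array([100.3,  98.3])] [429.2 285.2]
62 [array([64. , 86.4]), array([80.4, 84.1]), array([96.6, 81.8])] [438.1 287.7]
100 [array([61. , 75.4]), array([77.7, 73.1]), array([94.2, 70.8])] [444.2 289.4]
[265.79794279 123.20369368] [247.20462002 347.52407652] [246.21878784 377.16909057]
```

View pics/c4.png

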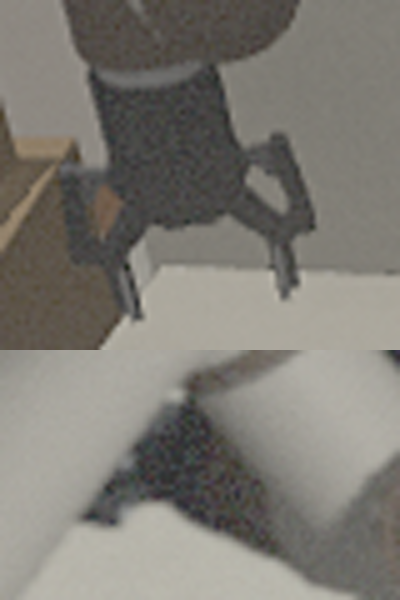

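The start picture confirms it: tips at crop px (135,318) and (287,298) put the fingertips about 32 mm further back along the tool than stated. I'll go lower in small steps and watch the force.

Request:
servo_tool(
  rows=[
    [0.4,0,-0.2,1.2,0,0,0],
    [0.4,0,0,0.1,0,0,0],
    [0.4,0,0,0.1,0,0,0],
    [0.4,0,0,0.1,0,0,0],
    [0.4,0,0,0,0,0,0],
  ],
)

```text
clock: 3.65
position: [533.2, 80.7, 215.5]
ee_rot: [-0.0, 1.0, -0.0, -0.0]
contact_force: [-0.7, 0.8, 0.3]
gripper_width: 34.0
```

Request:
servo_tool(
  rows=[
    [0.4,0,0,0.1,0,0,0],
    [0.4,0,0,0.1,0,0,0],
    [0.4,0,0,0.1,0,0,0],
    [0.4,0,0,0.1,0,0,0],
  ],
)

```text
clock: 4.05
position: [533.2, 80.7, 211.4]
ee_rot: [-0.0, 1.0, -0.0, -0.0]
contact_force: [0.1, -0.3, -0.0]
gripper_width: 33.9
```

Request:
servo_tool(
  rows=[
    [0.4,0,0,0.1,0,0,0],
    [0.4,0,0,0.1,0,0,0],
    [0.4,0,0,0.1,0,0,0],
    [0.4,0,0,0,0,0,0],
  ],
)

```text
clock: 4.45
position: [533.1, 80.6, 208.3]
ee_rot: [-0.0, 1.0, -0.0, -0.0]
contact_force: [-0.1, 0.6, -0.6]
gripper_width: 34.2
```

Request:
servo_tool(
  rows=[
    [0.4,0,0,0.1,0,0,0],
    [0.4,0,0,0.1,0,0,0],
    [0.4,0,0,0.1,0,0,0],
    [0.4,0,0,0.1,0,0,0],
  ],
)

```text
clock: 4.85
position: [533.2, 80.7, 204.4]
ee_rot: [-0.0, 1.0, 0.0, -0.0]
contact_force: [-0.1, -0.7, -0.1]
gripper_width: 34.2
```

```bash
python3 - <<'E'
from h import *
import cv2
f=lambda i,k:cv2.resize(np.clip(255*(i/255.)**.5,0,255).astype('uint8'),None,fx=k,fy=k,interpolation=cv2.INTER_CUBIC)
p=read_state()["position"];print(p,read_state()["contact_force"])
S=get_image("scene")
cv2.imwrite("pics/c5.png",f(S["image"][130:180,260:315,::-1],10))
E
```

```text
[533.1612515   80.67160281 204.41118368] [-0.11860241 -0.69665406 -0.11919516]
```

View pics/c5.png

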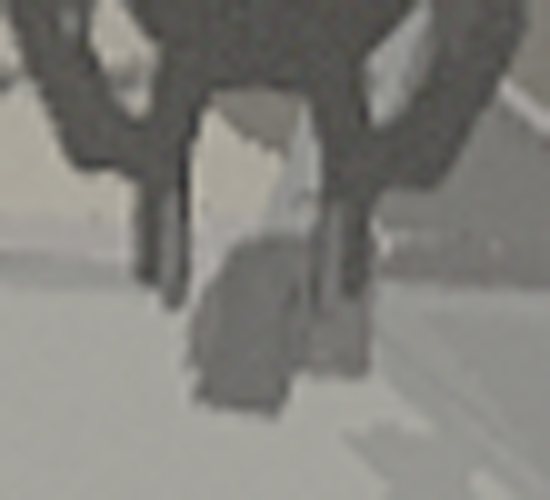

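The fingers now straddle the knob: inner edges at crop px 190 and 312, knob centre near 262, tips well below the knob's top at y≈240. I'll move over about 2 mm and close in stages.

Request:
servo_tool(
  rows=[
    [0.32,0,0.2,0.1,0,0,0],
    [0.3,0,0,0.1,0,0,0],
    [0.3,0,0,0.1,0,0,0],
    [0.3,0,0,0.1,0,0,0],
  ],
)

```text
clock: 5.3
position: [533.1, 82.7, 200.4]
ee_rot: [-0.0, 1.0, -0.0, -0.0]
contact_force: [0.0, 0.8, -0.0]
gripper_width: 25.8
```

Request:
servo_tool(
  rows=[
    [0.26,0,0,0,0,0,0],
    [0.26,0,0,0,0,0,0],
    [0.26,0,0,0,0,0,0],
  ],
)

```text
clock: 5.6
position: [533.2, 82.7, 200.6]
ee_rot: [-0.0, 1.0, 0.0, 0.0]
contact_force: [-0.1, -0.6, 1.5]
gripper_width: 22.4
```

Request:
servo_tool(
  rows=[
    [0.24,0,0,0,0,0,0],
    [0.24,0,0,0,0,0,0],
    [0.24,0,0,0,0,0,0],
  ],
)

```text
clock: 5.9
position: [533.2, 82.7, 200.5]
ee_rot: [-0.0, 1.0, 0.0, 0.0]
contact_force: [0.3, -0.1, -1.0]
gripper_width: 20.4
```

Request:
servo_tool(
  rows=[
    [0.22,0,0,0,0,0,0],
    [0.22,0,0,0,0,0,0],
  ],
)

```text
clock: 6.1
position: [533.2, 82.7, 200.5]
ee_rot: [-0.0, 1.0, -0.0, 0.0]
contact_force: [0.9, -0.3, 0.3]
gripper_width: 18.8
```

Request:
servo_tool(
  rows=[
    [0.205,0,0,0,0,0,0],
    [0.205,0,0,0,0,0,0],
  ],
)

```text
clock: 6.3
position: [533.2, 82.6, 200.5]
ee_rot: [-0.0, 1.0, -0.0, -0.0]
contact_force: [0.0, 0.3, 0.1]
gripper_width: 17.3
```

Request:
servo_tool(
  rows=[
    [0.19,0,0,0,0,0,0],
    [0.19,0,0,0,0,0,0],
  ],
)

```text
clock: 6.5
position: [533.2, 82.6, 200.6]
ee_rot: [-0.0, 1.0, -0.0, 0.0]
contact_force: [0.1, -0.5, 0.7]
gripper_width: 16.9
```

Request:
servo_tool(
  rows=[
    [0.19,0,0,-0.15,0,-0.4,0],
    [0.19,0,0,-0.15,0,-0.4,0],
    [0.19,0,0,0,0,0,0],
  ],
)

```text
clock: 6.8
position: [533.0, 82.6, 203.6]
ee_rot: [-0.0, 1.0, 0.0, 0.007]
contact_force: [0.8, 0.1, -1.3]
gripper_width: 17.2
```

Request:
servo_tool(
  rows=[
    [0.19,-0.1,0,0,0,0,0],
    [0.19,-0.1,0,0,0,0,0],
    [0.19,0,0,0,0,0,0],
  ],
)

```text
clock: 7.1
position: [535.0, 82.5, 203.3]
ee_rot: [-0.0, 1.0, -0.0, 0.007]
contact_force: [-0.8, -0.0, -1.0]
gripper_width: 16.8
```

Request:
servo_tool(
  rows=[
    [0.19,-0.1,0,0,0,0,0],
    [0.19,-0.1,0,0,0,0,0],
    [0.19,-0.1,0,0,0,0,0],
  ],
)

```text
clock: 7.4
position: [537.9, 82.5, 203.4]
ee_rot: [-0.0, 1.0, -0.0, 0.007]
contact_force: [-1.2, -0.7, -1.1]
gripper_width: 16.7
```

Request:
servo_tool(
  rows=[
    [0.19,-0.1,0,0,0,0,0],
    [0.19,-0.1,0,0,0,0,0],
    [0.19,-0.1,0,0,0,0,0],
  ],
)

```text
clock: 7.7
position: [541.5, 82.8, 203.6]
ee_rot: [0.0, 1.0, 0.0, 0.007]
contact_force: [-1.1, 0.5, -1.4]
gripper_width: 16.8
```

Request:
servo_tool(
  rows=[
    [0.19,-0.1,0,0,0,0,0],
    [0.19,-0.1,0,0,0,0,0],
  ],
)

```text
clock: 7.9
position: [543.4, 82.7, 203.7]
ee_rot: [-0.0, 1.0, 0.0, 0.007]
contact_force: [-1.3, -1.1, -2.1]
gripper_width: 16.8
```

Request:
servo_tool(
  rows=[
    [0.19,-0.1,0,0,0,0,0],
    [0.19,-0.1,0,0,0,0,0],
  ],
)

```text
clock: 8.1
position: [545.1, 82.6, 203.6]
ee_rot: [-0.0, 1.0, -0.0, 0.007]
contact_force: [-2.0, -2.0, -1.2]
gripper_width: 17.1
```

Request:
servo_tool(
  rows=[
    [0.19,-0.1,0,0,0,0,0],
    [0.19,-0.1,0,0,0,0,0],
  ],
)

```text
clock: 8.3
position: [547.0, 82.5, 203.6]
ee_rot: [-0.0, 1.0, -0.0, 0.007]
contact_force: [-1.9, -0.3, -1.5]
gripper_width: 16.7
```

Request:
servo_tool(
  rows=[
    [0.19,-0.1,0,0,0,0,0],
    [0.19,-0.1,0,0,0,0,0],
  ],
)

```text
clock: 8.5
position: [547.7, 82.6, 203.3]
ee_rot: [0.0, 1.0, -0.0, 0.005]
contact_force: [-7.4, 1.1, 0.6]
gripper_width: 16.4
```

Contact with the slot's near end came at x≈547.3, so the pin lies about 52 mm behind the knob. Next I'll back off slightly and feel the slot's sides.

Request:
servo_tool(
  rows=[
    [0.19,0.32,0,0,0,0,0],
    [0.19,0,0.05,0,0,0,0],
    [0.19,0,0.05,0,0,0,0],
    [0.19,0,0.05,0,0,0,0],
  ],
)

```text
clock: 8.9
position: [546.6, 84.3, 204.0]
ee_rot: [-0.0, 1.0, 0.0, 0.008]
contact_force: [0.4, -0.2, -1.1]
gripper_width: 16.8
```

Request:
servo_tool(
  rows=[
    [0.19,0,0.05,0,0,0,0],
    [0.19,0,0.05,0,0,0,0],
  ],
)

```text
clock: 9.1
position: [546.2, 85.2, 203.8]
ee_rot: [-0.0, 1.0, 0.0, 0.007]
contact_force: [0.2, -0.8, -1.7]
gripper_width: 16.8
```

Request:
servo_tool(
  rows=[
    [0.19,0,0.05,0,0,0,0],
    [0.19,0,0.05,0,0,0,0],
  ],
)

```text
clock: 9.3
position: [546.1, 85.6, 203.8]
ee_rot: [-0.0, 1.0, -0.001, 0.007]
contact_force: [1.7, -4.0, -1.1]
gripper_width: 16.3
```

Request:
servo_tool(
  rows=[
    [0.19,0,-0.3,0,0,0,0],
    [0.19,0,-0.05,0,0,0,0],
    [0.19,0,-0.05,0,0,0,0],
  ],
)

```text
clock: 9.6
position: [545.9, 82.3, 203.6]
ee_rot: [0.0, 1.0, 0.0, 0.007]
contact_force: [-0.4, -0.0, -1.3]
gripper_width: 16.6
```

Request:
servo_tool(
  rows=[
    [0.19,0,-0.05,0,0,0,0],
    [0.19,0,-0.05,0,0,0,0],
  ],
)

```text
clock: 9.8
position: [546.1, 81.3, 203.7]
ee_rot: [0.0, 1.0, 0.0, 0.007]
contact_force: [0.1, 0.8, -1.1]
gripper_width: 16.4
```

Request:
servo_tool(
  rows=[
    [0.19,0,-0.05,0,0,0,0],
    [0.19,0,-0.05,0,0,0,0],
  ],
)

```text
clock: 10.0
position: [546.0, 80.9, 203.7]
ee_rot: [0.0, 1.0, 0.001, 0.007]
contact_force: [-0.8, 4.1, -0.7]
gripper_width: 17.0
```

Side contacts came at y≈85.4 and 81.1, so the centre line is y≈83.2. That puts the pin near (495.6, 88.9) in tool readings, and the target knob position near (598.8, 108.0). Now I lift, tilting along with the bar.

Request:
servo_tool(
  rows=[
    [0.19,0.3,0.3,0,0,0,0],
    [0.19,0,0,-0.48,0,-1.3,0],
    [0.19,0,0,-0.48,0,-1.3,0],
    [0.19,0,0,-0.48,0,-1.3,0],
    [0.19,0,0,-0.48,0,-1.3,0],
    [0.19,0,0,-0.48,0,-1.3,0],
    [0.19,0,0,-0.48,0,-1.3,0],
    [0.19,0,0,0,0,0,0],
    [0.19,0,0,0,0,0,0],
  ],
)

```text
clock: 10.9
position: [540.8, 83.2, 232.6]
ee_rot: [-0.0, 0.997, 0.0, 0.075]
contact_force: [1.2, 1.1, -0.8]
gripper_width: 16.6
```

```bash
python3 - <<'E'
from h import *
import cv2
s=read_state();print(s["position"],s["contact_force"],s["wrist_torque"],s["gripper_width"],s["ee_rot"])
f=lambda i,k:cv2.resize(np.clip(255*(i/255.)**.5,0,255).astype('uint8'),None,fx=k,fy=k,interpolation=cv2.INTER_CUBIC)
S=get_image("scene")
cv2.imwrite("pics/c6.png",f(S["image"][110:185,255:330,::-1],7.5))
E
```

```text
[540.79645839  83.20927309 232.57644944] [ 1.19641396  1.06744183 -0.81101665] [ 0.05029814  0.01826878 -0.18940143] 16.59476655076153 [-1.36651477e-04  9.97172134e-01  1.21609945e-04  7.51511988e-02]
```

View pics/c6.png

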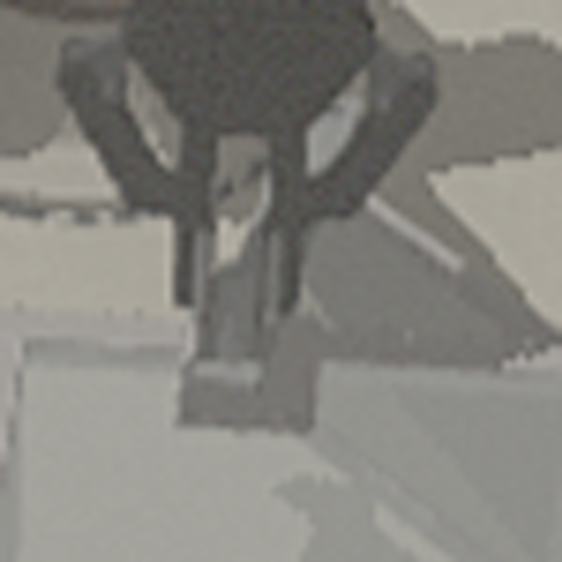

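The picture shows the bar's end lifted at (220,380) with the knob held between the fingers, clear of the plate. Now swing the flap in.

Request:
servo_tool(
  rows=[
    [0.19,-0.47,0.207,0.07,0,0,0],
    [0.19,-0.47,0.207,0.07,0,0,0],
    [0.19,-0.47,0.207,0.07,0,0,0],
    [0.19,-0.47,0.207,0.07,0,0,0],
    [0.19,-0.47,0.207,0.07,0,0,0],
    [0.19,-0.47,0.207,0.07,0,0,0],
  ],
)

```text
clock: 11.55
position: [569.9, 95.8, 232.2]
ee_rot: [-0.0, 0.997, -0.0, 0.075]
contact_force: [-1.2, -1.0, -0.2]
gripper_width: 16.8
```

Request:
servo_tool(
  rows=[
    [0.19,-0.47,0.207,0.07,0,0,0],
    [0.19,-0.47,0.207,0.07,0,0,0],
    [0.19,-0.47,0.207,0.07,0,0,0],
    [0.19,-0.47,0.207,0.07,0,0,0],
    [0.19,-0.47,0.207,0.07,0,0,0],
    [0.19,-0.47,0.207,0.07,0,0,0],
    [0.19,0,0,0,0,0,0],
    [0.19,0,0,0,0,0,0],
  ],
)

```text
clock: 12.35
position: [598.3, 108.1, 232.6]
ee_rot: [-0.0, 0.997, 0.0, 0.075]
contact_force: [0.7, -1.2, -0.8]
gripper_width: 16.6
```

```bash
python3 - <<'E'
from h import *
import cv2
s=read_state();print(s["position"],s["contact_force"],s["wrist_torque"],s["gripper_width"],s["ee_rot"])
f=lambda i,k:cv2.resize(np.clip(255*(i/255.)**.5,0,255).astype('uint8'),None,fx=k,fy=k,interpolation=cv2.INTER_CUBIC)
S=get_image("scene");T=get_image("top")
a=f(S["image"][105:185,240:345,::-1],4.5);b=f(T["image"][170:265,170:245,::-1],4.3)
c=np.zeros((410,a.shape[1]+b.shape[1],3),'uint8');c[:a.shape[0],:a.shape[1]]=a;c[:b.shape[0],a.shape[1]:]=b[:410]
print(a.shape,b.shape);cv2.imwrite("pics/c7.png",c)
E
```

```text
[598.34506961 108.12165572 232.60218094] [ 0.73416876 -1.24210621 -0.80678341] [-0.1154891   0.3232216   0.06851903] 16.618155196593246 [-6.68448647e-05  9.97159733e-01  9.62866814e-05  7.53156868e-02]
(360, 472, 3) (408, 322, 3)
```

View pics/c7.png

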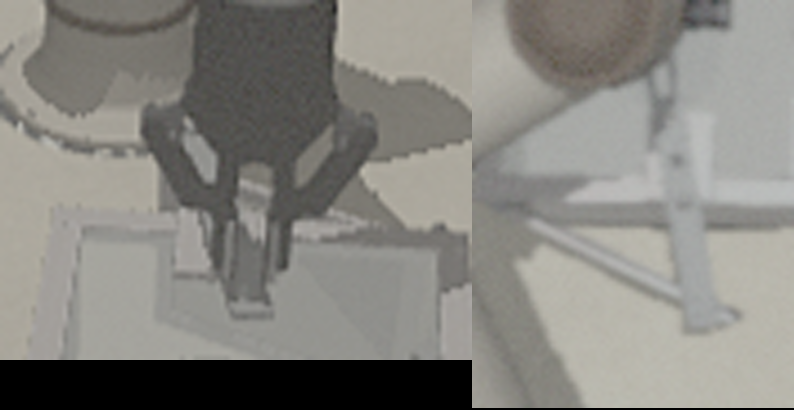

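The bar now runs over the plate with the flap partly closed and the pivot end near (700,320) in the right half, as expected. I'll lower it gently.

Request:
servo_tool(
  rows=[
    [0.19,0.1,0,0.19,0,0.5,0],
    [0.19,0,0,0.19,0,0.5,0],
    [0.19,0,0,0.19,0,0.5,0],
    [0.19,0,0,0.1,0,0.27,0],
    [0.19,0,0,0,0,0,0],
  ],
)

```text
clock: 12.95
position: [597.8, 107.9, 225.2]
ee_rot: [0.0, 0.998, -0.0, 0.059]
contact_force: [-0.9, -1.1, -0.9]
gripper_width: 16.6
```

Request:
servo_tool(
  rows=[
    [0.19,0,0,0.1,0,0.27,0],
    [0.19,0,0,0.1,0,0.27,0],
    [0.19,0,0,0.1,0,0.27,0],
    [0.19,0,0,0,0,0,0],
  ],
)

```text
clock: 13.35
position: [598.3, 108.0, 222.5]
ee_rot: [-0.0, 0.999, -0.0, 0.052]
contact_force: [-0.6, -0.4, -0.9]
gripper_width: 17.1
```

Request:
servo_tool(
  rows=[
    [0.19,0,0,0.1,0,0.27,0],
    [0.19,0,0,0.1,0,0.27,0],
    [0.19,0,0,0,0,0,0],
  ],
)

```text
clock: 13.65
position: [598.4, 107.9, 221.1]
ee_rot: [-0.0, 0.999, -0.0, 0.048]
contact_force: [-2.2, -1.4, 1.4]
gripper_width: 16.7
```

Light contact (about 2 N) on the pin top at z≈221. I'll feel around for the hole, with x first.

Request:
servo_tool(
  rows=[
    [0.19,-0.05,0,0.03,0,0.1,0],
    [0.19,-0.05,0,0.03,0,0,0],
    [0.19,0,0,0,0,0,0],
  ],
)

```text
clock: 13.95
position: [598.7, 107.7, 220.5]
ee_rot: [-0.0, 0.999, -0.0, 0.046]
contact_force: [-5.2, -1.0, 3.1]
gripper_width: 16.8
```

Request:
servo_tool(
  rows=[
    [0.19,-0.05,0,0,0,0,0],
    [0.19,-0.05,0,0,0,0,0],
    [0.19,0,0,0,0,0,0],
  ],
)

```text
clock: 14.25
position: [599.8, 107.6, 220.5]
ee_rot: [-0.0, 0.999, -0.0, 0.046]
contact_force: [-4.8, 0.0, 1.3]
gripper_width: 16.6
```

Request:
servo_tool(
  rows=[
    [0.19,0.1,0,0,0,0,0],
    [0.19,0.1,0,0,0,0,0],
    [0.19,0.1,0,0,0,0,0],
    [0.19,0,0,0,0,0,0],
  ],
)

```text
clock: 14.65
position: [599.2, 108.3, 221.0]
ee_rot: [-0.0, 0.999, 0.0, 0.049]
contact_force: [3.7, -1.5, 2.2]
gripper_width: 16.8
```

The sideways resistance in both x directions suggests the hole's edge is already catching the pin. I'll centre at x≈599.5 and lower.

Request:
servo_tool(
  rows=[
    [0.19,-0.21,0,0,0,0,0],
    [0.19,0,0,0.06,0,0.13,0],
    [0.19,0,0,0.06,0,0.13,0],
    [0.19,0,0,0,0,0,0],
  ],
)

```text
clock: 15.05
position: [599.5, 108.0, 219.7]
ee_rot: [-0.0, 0.999, -0.0, 0.045]
contact_force: [-2.8, -0.1, 5.3]
gripper_width: 16.7
```

Request:
servo_tool(
  rows=[
    [0.19,0,0.05,0,0,0,0],
    [0.19,0,0.05,0,0,0,0],
    [0.19,0,0.05,0,0,0,0],
    [0.19,0,0,0,0,0,0],
  ],
)

```text
clock: 15.45
position: [599.6, 108.8, 219.8]
ee_rot: [0.0, 0.999, -0.001, 0.045]
contact_force: [-1.5, -2.7, 5.2]
gripper_width: 16.5
```

Request:
servo_tool(
  rows=[
    [0.19,0,-0.1,0,0,0,0],
    [0.19,0,-0.1,0,0,0,0],
    [0.19,0,-0.1,0,0,0,0],
    [0.19,0,0,0,0,0,0],
  ],
)

```text
clock: 15.85
position: [599.7, 107.4, 219.7]
ee_rot: [0.0, 0.999, 0.001, 0.045]
contact_force: [-3.1, 1.0, 5.3]
gripper_width: 16.5
```

Not conclusive. I'll tap at several nearby places, lifting clear between taps.

Request:
servo_tool(
  rows=[
    [0.19,0,0,-0.25,0,0,0],
    [0.19,0.15,0.15,-0.25,0,0,0],
    [0.19,0,0,0.25,0,0,0],
    [0.19,0,0,0.15,0,0,0],
    [0.19,0,0,0.1,0,0,0],
    [0.19,0,0,0,0,0,0],
  ],
)

```text
clock: 16.45
position: [598.1, 108.1, 220.3]
ee_rot: [-0.0, 0.999, -0.0, 0.045]
contact_force: [-3.5, 1.4, 6.6]
gripper_width: 16.8
```

Request:
servo_tool(
  rows=[
    [0.19,0,0,-0.25,0,0,0],
    [0.19,-0.3,0,-0.25,0,0,0],
    [0.19,0,0,0.25,0,0,0],
    [0.19,0,0,0.15,0,0,0],
    [0.19,0,0,0.1,0,0,0],
    [0.19,0,0,0,0,0,0],
  ],
)

```text
clock: 17.05
position: [601.2, 107.9, 218.7]
ee_rot: [-0.0, 0.999, -0.0, 0.044]
contact_force: [0.1, -0.3, -1.1]
gripper_width: 16.7
```

Request:
servo_tool(
  rows=[
    [0.19,0,0,-0.25,0,0,0],
    [0.19,-0.15,0,-0.25,0,0,0],
    [0.19,0,0,0.25,0,0,0],
    [0.19,0,0,0.15,0,0,0],
    [0.19,0,0,0.1,0,0,0],
    [0.19,0,0,0,0,0,0],
  ],
)

```text
clock: 17.65
position: [602.5, 107.9, 219.0]
ee_rot: [-0.0, 0.999, -0.0, 0.044]
contact_force: [0.6, -0.5, -1.1]
gripper_width: 17.1
```

At x≈601–602.5 the bar went below the pin-top height with no contact force, so the pin is in the hole. I'll centre it and go down.

Request:
servo_tool(
  rows=[
    [0.19,0.06,0,0,0,0,0],
    [0.19,0,0,0.1,0,0.27,0],
    [0.19,0,0,0.1,0,0.27,0],
    [0.19,0,0,0,0,0,0],
  ],
)

```text
clock: 18.05
position: [602.2, 108.0, 216.9]
ee_rot: [0.0, 0.999, -0.0, 0.04]
contact_force: [-1.0, -0.1, -0.9]
gripper_width: 16.1
```

Request:
servo_tool(
  rows=[
    [0.19,0,0,0.1,0,0.27,0],
    [0.19,0,0,0.1,0,0.27,0],
    [0.19,0,0,0,0,0,0],
  ],
)

```text
clock: 18.35
position: [602.4, 108.0, 215.0]
ee_rot: [-0.0, 0.999, -0.0, 0.035]
contact_force: [-0.1, -0.6, -1.7]
gripper_width: 16.8
```

Request:
servo_tool(
  rows=[
    [0.19,0,0,0.1,0,0.27,0],
    [0.19,0,0,0.1,0,0.27,0],
    [0.19,0,0,0.1,0,0.27,0],
    [0.19,0,0,0,0,0,0],
  ],
)

```text
clock: 18.75
position: [602.7, 108.0, 212.0]
ee_rot: [-0.0, 1.0, -0.0, 0.028]
contact_force: [-0.1, 0.2, -2.0]
gripper_width: 17.0
```

Request:
servo_tool(
  rows=[
    [0.19,0,0,0.1,0,0.27,0],
    [0.19,0,0,0.1,0,0.27,0],
    [0.19,0,0,0.1,0,0.27,0],
    [0.19,0,0,0,0,0,0],
  ],
)

```text
clock: 19.15
position: [602.9, 108.0, 209.0]
ee_rot: [-0.0, 1.0, -0.0, 0.021]
contact_force: [-0.4, -0.6, -1.7]
gripper_width: 16.5
```

Request:
servo_tool(
  rows=[
    [0.19,0,0,0.1,0,0.27,0],
    [0.19,0,0,0.1,0,0.27,0],
    [0.19,0,0,0.1,0,0.27,0],
    [0.19,0,0,0,0,0,0],
  ],
)

```text
clock: 19.55
position: [602.9, 108.0, 206.0]
ee_rot: [-0.0, 1.0, -0.0, 0.014]
contact_force: [-0.4, -0.5, -2.1]
gripper_width: 17.0
```

Request:
servo_tool(
  rows=[
    [0.19,0,0,0.1,0,0.27,0],
    [0.19,0,0,0.1,0,0.27,0],
    [0.19,0,0,0.1,0,0.27,0],
    [0.19,0,0,0,0,0,0],
  ],
)

```text
clock: 19.95
position: [603.0, 108.0, 203.0]
ee_rot: [-0.0, 1.0, -0.0, 0.007]
contact_force: [-0.3, -0.0, -0.5]
gripper_width: 16.6
```

Request:
servo_tool(
  rows=[
    [0.19,0,0,0.1,0,0.27,0],
    [0.19,0,0,0.05,0,0.2,0],
    [0.19,0,0,0,0,0,0],
  ],
)

```text
clock: 20.25
position: [602.9, 108.0, 201.6]
ee_rot: [-0.0, 1.0, -0.0, 0.003]
contact_force: [-0.7, -0.5, -1.6]
gripper_width: 16.7
```

Request:
servo_tool(
  rows=[
    [0.19,0,0,0.05,0,0.2,0],
    [0.19,0,0,0.05,0,0.1,0],
    [0.19,0,0,0,0,0,0],
  ],
)

```text
clock: 20.55
position: [602.9, 107.9, 200.7]
ee_rot: [-0.0, 1.0, -0.0, 0.0]
contact_force: [-0.9, -0.9, -1.2]
gripper_width: 16.5
```

Request:
servo_tool(
  rows=[
    [0.19,0,0,0.04,0,0.1,0],
    [0.19,0,0,0.04,0,0,0],
    [0.19,0,0,0,0,0,0],
  ],
)

```text
clock: 20.85
position: [602.9, 108.0, 200.5]
ee_rot: [-0.0, 1.0, -0.0, -0.001]
contact_force: [-2.7, -0.6, 1.3]
gripper_width: 17.0
```

Request:
servo_tool(
  rows=[
    [0.19,0,0,0.04,0,0,0],
    [0.19,0,0,0,0,0,0],
  ],
)

```text
clock: 21.05
position: [602.9, 108.0, 200.4]
ee_rot: [-0.0, 1.0, -0.0, -0.0]
contact_force: [-4.0, 0.9, 5.0]
gripper_width: 16.3
```

It is flat on the plate at z≈200.5, the same height as at the start. Now ease off, open and withdraw.

Request:
servo_tool(
  rows=[
    [0.19,0,0,-0.08,0,0,0],
    [0.22,0,0,0,0,0,0],
    [0.3,0,0,0,0,0,0],
    [0.4,0,0,0,0,0,0],
    [0.4,0,0,0,0,0,0],
    [0.4,0,0,0,0,0,0],
  ],
)

```text
clock: 21.65
position: [603.1, 108.1, 200.2]
ee_rot: [-0.0, 1.0, 0.0, -0.001]
contact_force: [0.4, -0.8, -0.2]
gripper_width: 34.1
```

Request:
servo_tool(
  rows=[
    [0.4,0,0,-1,0,0,0],
    [0.4,0,0,-2,0,0,0],
    [0.4,0,0,-3,0,0,0],
    [0.4,0,0,-4,0,0,0],
    [0.4,0,0,-4,0,0,0],
    [0.4,0,-4,0,0,0,0],
    [0.4,0,-4,0,0,0,0],
    [0.4,0,-4,0,0,0,0],
    [0.4,0,-4,0,0,0,0],
    [0.4,0,-4,0,0,0,0],
    [0.4,0,-4,0,0,0,0],
    [0.4,0,0,0,0,0,0],
  ],
)

```text
clock: 22.85
position: [602.8, -136.1, 341.1]
ee_rot: [0.003, 1.0, -0.0, -0.0]
contact_force: [0.8, 0.6, 0.2]
gripper_width: 34.5
```

```bash
python3 - <<'E'
from h import *
import cv2
s=read_state();print(s["clock"],s["position"],s["contact_force"],s["gripper_width"])
f=lambda i,k:cv2.resize(np.clip(255*(i/255.)**.6,0,255).astype('uint8'),None,fx=k,fy=k,interpolation=cv2.INTER_CUBIC)
S=get_image("scene");T=get_image("top");np.savez("scene1.npz",**S);np.savez("top1.npz",**T)
a=f(S["image"][110:220,230:360,::-1],3.4);b=f(T["image"][130:275,160:270,::-1],3.4)
c=np.zeros((493,442+374,3),'uint8');c[:a.shape[0],:442]=a;c[:493,442:]=b
cv2.imwrite("pics/c8.png",c[:,:800])
E
```

```text
22.85 [ 602.79447732 -136.10565191  341.05378016] [0.78162709 0.6174911  0.16034031] 34.52035941330488
```

View pics/c8.png

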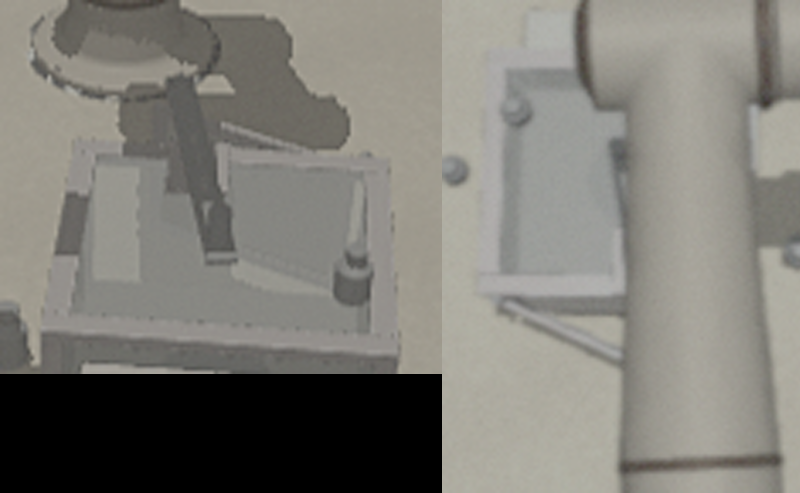

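The bar now lies across the plate with the knob near (218,205) in the left half, in the arm's shadow. I'll move the arm away for one clear check.

Request:
servo_tool(
  rows=[
    [0.4,0,-4,0,0,0,0],
    [0.4,0,-4,0,0,0,0],
    [0.4,0,-4,0,0,0,0],
    [0.4,0,-4,0,0,0,0],
    [0.4,0,-4,0,0,0,0],
    [0.4,0,-4,0,0,0,0],
    [0.4,0,0,0,0,0,0],
  ],
)

```text
clock: 23.65
position: [603.1, -374.8, 338.9]
ee_rot: [0.002, 1.0, 0.0, -0.001]
contact_force: [1.4, 0.5, 0.2]
gripper_width: 34.0
```

```bash
python3 - <<'E'
from h import *
import cv2
f=lambda i,k:cv2.resize(np.clip(255*(i/255.)**.6,0,255).astype('uint8'),None,fx=k,fy=k,interpolation=cv2.INTER_CUBIC)
S=get_image("scene");T=get_image("top");np.savez("scene1.npz",**S);np.savez("top1.npz",**T)
a=f(S["image"][110:220,230:360,::-1],3.4);b=f(T["image"][130:275,160:270,::-1],3.4)
c=np.zeros((493,442+374,3),'uint8');c[:a.shape[0],:442]=a;c[:493,442:]=b
cv2.imwrite("pics/c9.png",c[:,:800])
E
```

```text
(no output)
```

View pics/c9.png

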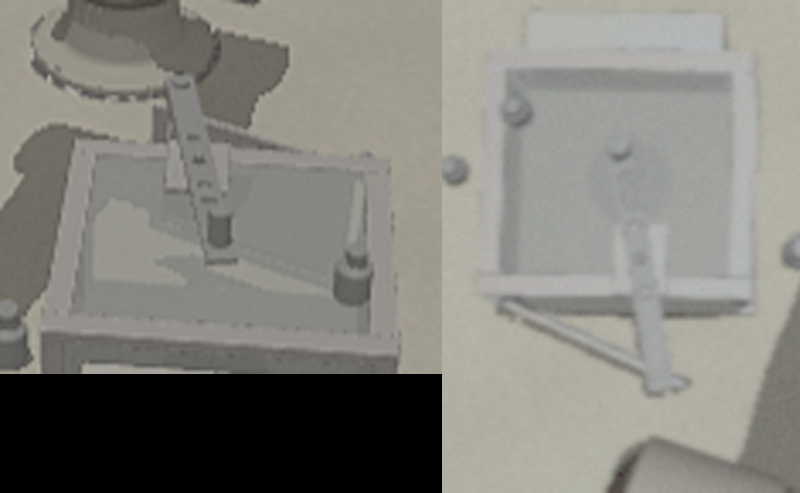

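The last picture shows the bar lying over the plate: knob top at (222,209) left and (621,147) right, and the middle hole at (641,258) at the plate's centre with the pin in it. Weights and other things look unmoved. One height check, then I hand in.

```bash
python3 - <<'E'
from h import *
T=np.load("top1.npz");S=np.load("scene1.npz")
t=lambda x,y:((x-442)/3.4+160-.35,y/3.4+130-.35)
s=lambda x,y:(x/3.4+230-.35,y/3.4+110-.35)
k=tri(ray(T,*t(621,147)),ray(S,*s(222,209)));print("knob top",k.round(1),"(z 243 if flat)")
print("hole",onz(T,*t(641,258),211).round(1),"plate centre about 496,91")
job_done();print(read_state()["clock"])
E
```

```text
knob top [596.1 107.4 241.4] (z 243 if flat)
hole [494.7  89.1 211. ] plate centre about 496,91
the job is handed in; nothing more can be done
the job is handed in; nothing more can be done
```

I lifted the stay bar off the pin by its knob, swung the flap in, and dropped the middle hole over the pin. The bar lies flat on the rest plate and is released. I then moved the arm clear and handed the job in at about 24 s; no verdict was reported.

**How the pin was found:** I felt the slot's near end and both sides with 4–7 N. The first try at the middle hole landed on the pin's top at about 5–7 N. I tapped nearby, and the hole went over the pin about 2–3 mm further along x.

**Last checks:**
- **Height when lowered:** the tool reached 200.5 mm, the same as when the bar was first gripped lying flat, with about 5 N at touchdown.
- **Knob height:** two camera views put the knob's top at 241 mm, against 243 mm for a flat bar.
- **Hole position:** the middle hole measured at (495, 89), against about (496, 91) for the plate's centre. This is within 2 mm and inside the limits.
- **Other things:** the two weights in the last close-up look unmoved. I did not measure the rest.

**What disagreed:** the fingertips appeared about 32 mm further back along the tool than stated, so I gripped by what the camera and the force readings showed. The closed grip also read about 17 mm on the 18 mm knob.

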